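# Sort out the stiff air valve

### The job

Three push-button air valves that look alike stand in a row on the rubber mat. Press each one down until it clicks, from the robot's left to its right, pressing gently and not ramming it against its stop; then pick up the one whose button was the hardest to press and set it down upright in the white tray. Leave the other two standing where they are on the mat and do not disturb the sieve, the cup or the bottle.

Things in the scene. Friction and masses are not known exactly. Their poses are not given: they have to be found in the camera images.
- mat: Black rubber bench mat, 150 mm (x) by 320 mm (y), 4 mm thick, fixed. Origin: centre of its underside. Its y axis runs along the row of valves, towards the robot's left; the valves stand on it in a row, about 90 mm apart, one in the middle and one on either side.
- tray_in (a point): Centre of the inner floor of the white plastic tray, 220 mm (x) by 170 mm (y) outside, walls 4 mm thick, rim 28 mm above the bench, floor 4 mm above the bench; fixed. Empty at the start. Axes along its sides, z up.
- valve_a_mid (a point): One of three push valves that look alike, in any order: aluminium block 40 mm cube, 220 g, a brass port 13 mm across sticking out 11 mm, 18 mm up, on its +y and -y sides, flat on its +x and -x sides (to grip), black round push head 24 mm across on top. Point: on its axis, 24 mm above its underside; z up. Turned up to 0.2 rad from the mat. Head's top at rest: 31 to 37 mm above this point, differing at every start.
- valve_b_mid (a point): One of three push valves that look alike, in any order: aluminium block 40 mm cube, 220 g, a brass port 13 mm across sticking out 11 mm, 18 mm up, on its +y and -y sides, flat on its +x and -x sides (to grip), black round push head 24 mm across on top. Point: on its axis, 24 mm above its underside; z up. Turned up to 0.2 rad from the mat. Head's top at rest: 31 to 37 mm above this point, differing at every start.
- valve_c_mid (a point): One of three push valves that look alike, in any order: aluminium block 40 mm cube, 220 g, a brass port 13 mm across sticking out 11 mm, 18 mm up, on its +y and -y sides, flat on its +x and -x sides (to grip), black round push head 24 mm across on top. Point: on its axis, 24 mm above its underside; z up. Turned up to 0.2 rad from the mat. Head's top at rest: 31 to 37 mm above this point, differing at every start.
- plunger_a (a joint): How far this valve's head is pushed down (m): 0 at rest, 0.006 at the hard stop; springs back. The force peaks 1 to 2 mm down, then falls away with a snap; beyond 5 mm it has clicked. Peak about 3.6 N for one valve, 6.6 N for another, 11 N for the stiffest; which is which can only be felt. A push of over 22 N on a valve damages it.
- plunger_b (a joint): How far this valve's head is pushed down (m): 0 at rest, 0.006 at the hard stop; springs back. The force peaks 1 to 2 mm down, then falls away with a snap; beyond 5 mm it has clicked. Peak about 3.6 N for one valve, 6.6 N for another, 11 N for the stiffest; which is which can only be felt. A push of over 22 N on a valve damages it.
- plunger_c (a joint): How far this valve's head is pushed down (m): 0 at rest, 0.006 at the hard stop; springs back. The force peaks 1 to 2 mm down, then falls away with a snap; beyond 5 mm it has clicked. Peak about 3.6 N for one valve, 6.6 N for another, 11 N for the stiffest; which is which can only be felt. A push of over 22 N on a valve damages it.
- sieve: Brass sieve pan, 106 mm across, 46 mm high, standing beyond the work; leave alone. Origin: centre of its underside.
- cup: Clear plastic cup, 72 mm across, 75 mm high, standing beyond the mat; leave alone. Origin: centre of its underside.
- bottle: White plastic bottle, 56 mm across, 150 mm high, beyond the tray on the robot's left; leave alone. Origin: centre of its underside.
Not all that is in view belongs to the job. Leave any pink or purple look-alike of the part that bears valve_a_mid alone. Leave any blue look-alike of the part that bears valve_c_mid alone.

How it is judged:
On the way, in this order (a step that is already met when the one before it is completed fails the run):
1. the valve at the left of the row is pressed until it clicks (head more than 5 mm down) (((value of joint plunger_a above 0.005 m and y of valve_a_mid in the frame of mat above 0.045 m) or (value of joint plunger_b above 0.005 m and y of valve_b_mid in the frame of mat above 0.045 m) or (value of joint plunger_c above 0.005 m and y of valve_c_mid in the frame of mat above 0.045 m))), for 0.05 s.
2. the valve at the middle of the row is pressed until it clicks (head more than 5 mm down) (((value of joint plunger_a above 0.005 m and y of valve_a_mid in the frame of mat between -0.045 and 0.045 m) or (value of joint plunger_b above 0.005 m and y of valve_b_mid in the frame of mat between -0.045 and 0.045 m) or (value of joint plunger_c above 0.005 m and y of valve_c_mid in the frame of mat between -0.045 and 0.045 m))), for 0.05 s.
3. the valve at the right of the row is pressed until it clicks (head more than 5 mm down) (((value of joint plunger_a above 0.005 m and y of valve_a_mid in the frame of mat below -0.045 m) or (value of joint plunger_b above 0.005 m and y of valve_b_mid in the frame of mat below -0.045 m) or (value of joint plunger_c above 0.005 m and y of valve_c_mid in the frame of mat below -0.045 m))), for 0.05 s.
At the end, for the whole second after the job is handed in: The stiffest valve stands upright (within 0.1 rad) on the tray's floor, its axis within 85 mm (x) and 60 mm (y) of the tray's centre; the other two stand upright (within 0.1 rad) on the mat within 25 mm of where they started; all heads are released (less than 2 mm down) (x of valve_b_mid in the frame of tray_in between -0.085 and 0.085 m and y of valve_b_mid in the frame of tray_in between -0.06 and 0.06 m and z of valve_b_mid in the frame of tray_in between 0.018 and 0.03 m and angle between each of valve_b_mid, valve_a_mid, valve_c_mid's own z axis and vertical below 0.1 rad and distance of each of valve_a_mid, valve_c_mid from where it was at the start of the episode below 0.025 m and value of joint each of plunger_a, plunger_b, plunger_c below 0.002 m and velocity of joint each of plunger_a, plunger_b, plunger_c below 0.02 m/s); the robot touches nothing.
It fails at once if a valve is pressed onto the mat with more than about 22 N (25 N with its weight) (contact force between any of valve_a, valve_b, valve_c and mat above 25 N).
It fails at once if a valve is tipped by more than 0.5 rad (angle between any of valve_a_mid, valve_b_mid, valve_c_mid's own z axis and vertical above 0.5 rad).
It fails at once if the sieve, the cup or the bottle is pushed by more than 30 mm (distance of any of sieve, cup, bottle from where it was at the start of the episode above 0.03 m).
It also fails if it takes over 70 s, if anything falls off the work surface, if the arm or the gripper's body presses on something with over 40 N, if the wrist force passes 120 N, or if a joint passes its speed limit or range.

### The arm

A 7-joint arm with a two-finger parallel gripper is mounted at the origin on the work surface. World frame = base frame: x ahead of the robot, y to its left, z up, the work surface at z = 0. Lengths are in m, angles in rad, forces in N, time in s.
With the tool pointing down it reaches from about 0.4 to 0.85 m from the base axis. Payload 10.4 kg.
Tool frame: the origin (TCP) lies on the mounting face of the last link; the fingertips stand r.tips_ahead ahead of it and the grasp point (between the pads) lies 164 mm ahead of it (r.tips_ahead is the distance from the TCP to the fingertips, in m); z points along the fingers, y is the line along which they close (so a half turn about z gives the same grasp; the last joint's range is limited). The gripper opens to 87 mm and grips with 3 to 60 N. Pads are 19 mm wide; open, the fingers measure 117 mm over their backs; the gripper's body (75 mm by 190 mm) begins 51 mm behind the grasp point.
Start: joints at [1.308, 0.332, -0.065, 1.46, 0.022, 1.35, -0.088], TCP at [0.148, -0.607, 0.405] pointing down, gripper open.
Joint ranges: [-2.6, 2.6], [-0.5, 2.12], [-1.47, 1.34], [0.16, 2.42], [-1.27, 4.41], [0.06, 2.06], [-2.6, 2.6]. Speed limits (rad/s): [2.22, 2.22, 2.79, 2.79, 3.14, 3.14, 3.14].

### API

Orientations are given as a unit quaternion [x, y, z, w].
In Python, from bench import telemetry, imaging, job, r gives the robot as it stands.
- The arm moves only by the tool move_arm, never from a script. Its argument "steps" is a list of rows, each an object of numbers: "dx", "dy", "dz": the shift along the tool's x, y, z in cm; "spin": the turn about the tool's z in rad. In form: [{"dx": .., "dy": .., "dz": .., "spin": ..}, ...]. A call has 1 to 12 rows; each row shifts and turns the commanded pose from where the row before left it, along the tool's axes as they then stand; what a row does not reach is not made up. A row lasts 1/10 s, in which the tool goes at most 50 mm and 8.59 degrees, less where a joint would pass 70% of its speed; a pose out of reach is approached as far as the arm can. A call with a gripper value outside its range is refused whole. "claw" is the finger opening in cm, from 0 to 8.7, set as the call begins (left out, the last holds). The fingers move at their own pace and stop on an object; "squeeze" is the grip in N (left out, the last holds). Time passes only in rows, so rows that do not move let the fingers close. It gives the time, the measured TCP pose, the force, the opening and the grip force at its end, in the units of the state.
- telemetry.read_state(): the state, without advancing time (a new reading comes with each control period).
- imaging.camera(name): name is "scene" or "side" or "wrist"; returns a dict with "img" (480x640x3 uint8, red, green, blue), "camera_matrix" (3x3 intrinsics, pixels), "D" ([k1, k2, p1, p2, k3] as OpenCV has them; the pictures are not rectified), "R" (3x3) and "t" (3): a world point X has camera coordinates R X + t. Camera axes: x right, y down, z forward; pixel columns grow to the right and rows downward; lengths in m; the calibration is good to about 2 mm. A picture is of the moment at which its call begins. There is no depth.
- job.close_job(): hands the job in; it is judged then, once.
The state is a dict: "time": time; "joint_positions": joint angles; "joint_vel": joint speeds; "joint_torque": joint torques, N m; "ee_pos": TCP position; "eef_rot": TCP orientation; "ft_force": force on the tool from outside, world axes, zero at the start; "torque": the same for the moment, N m; "width": finger opening in m; "grip_force": force on a finger pad.
Only numpy, scipy, OpenCV 4.12 (cv2) and the standard library are available. Lean on these libraries where they do the work, as an engineer would, in place of code of your own. Each camera call takes 0.05 s, during which the arm holds its last target. There are 200 camera calls.

## Working session

There is one attempt and no reset: what is moved stays moved. The work goes in short steps, Python scripts to look and compute and a tool call to move; the robot and the scene stay as the last step left them, time stands still between calls to the robot, and variables do not carry over. Pictures are saved under pics/ and viewed, at most 10 in all, crops included, and the job is handed in when it is done.

Besides the shell and the picture viewer there is one more tool, called after "Emit:" as name([rows], argument=value, ...), one row to a line, values as JSON. move_arm: Moves the arm, as the interface text tells. Its arguments: {"type":"object","properties":{"steps":{"type":"array","items":{"type":"object","properties":{"dx":{"type":"number"},"dy":{"type":"number"},"dz":{"type":"number"},"spin":{"type":"number"}}}},"claw":{"type":"number"},"squeeze":{"type":"number"}},"required":["steps"]}

```bash
mkdir -p pics; python3 - <<'E'
from bench import telemetry, imaging, r
import cv2, pickle
s=telemetry.read_state(); print({k:s[k] for k in('time','ee_pos','eef_rot','ft_force','width')}, r.tips_ahead)
d={n:imaging.camera(n) for n in('scene','side')}
pickle.dump(d,open('cam0.pkl','wb'))
for n in d: cv2.imwrite(f'pics/{n}0.png',d[n]['img'][:,:,::-1]); print(n,d[n]['R'],d[n]['t'],d[n]['camera_matrix'],d[n]['D'])
E
```

```text
{'time': 0.0, 'ee_pos': array([ 0.14840044, -0.60699546,  0.40394971]), 'eef_rot': array([ 9.92821572e-01,  1.19602783e-01, -1.29759072e-04, -6.95501872e-04]), 'ft_force': array([ 0.111962  , -0.60729946,  0.26084375]), 'width': 0.08724207724773801} 0.1822
scene [[-0.49747713  0.86731737 -0.01664579]
 [ 0.56687124  0.31050214 -0.76305007]
 [-0.65663803 -0.38903598 -0.64612499]] [ 0.15204295 -0.28695009  1.22773891] [[443.9429324    0.         315.41409017]
 [  0.         443.9429324  238.48230939]
 [  0.           0.           1.        ]] [-0.07604417  0.          0.          0.          0.        ]
side [[ 0.9745631  -0.22325444  0.01960133]
 [-0.11823055 -0.5864597  -0.80130304]
 [ 0.19038985  0.7786029  -0.59793748]] [-0.48362688  0.19290198  0.69815258] [[465.02665422   0.         318.1053774 ]
 [  0.         465.02665422 238.95239457]
 [  0.           0.           1.        ]] [-0.01160266  0.          0.          0.          0.        ]
```

View pics/scene0.png

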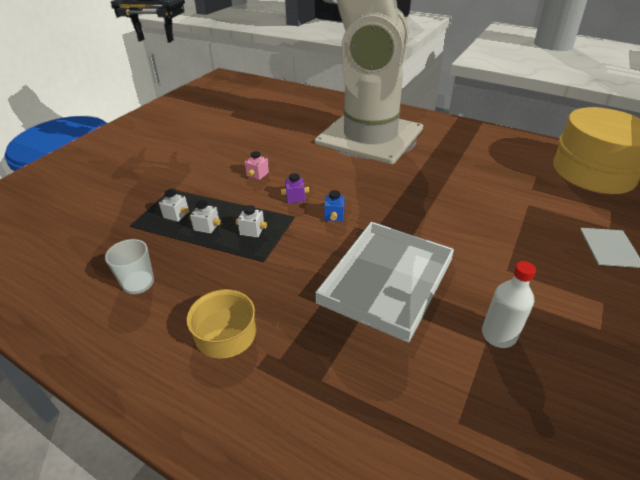

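View pics/side0.png

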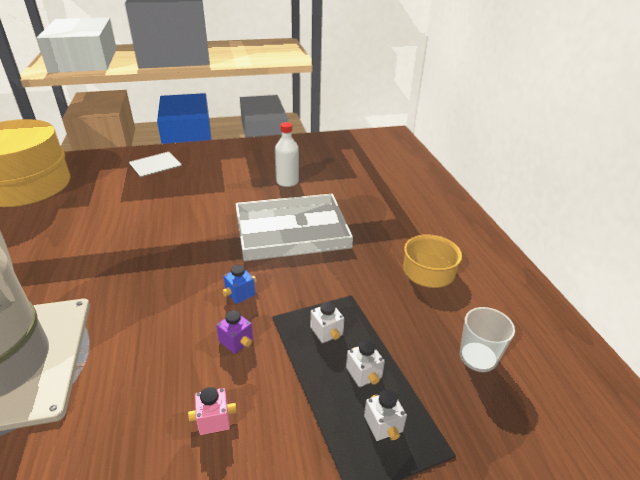

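The scene and side views show three silver valves on the mat: side (327,322), (365,363), (385,414); scene (252,222), (205,217), (173,205). The pink, purple and blue ones at side (212,410), (235,332), (239,285) stand off the mat and are decoys. I'll confirm with one enlarged crop per view.

```bash
python3 - <<'E'
import cv2, pickle, numpy as np
d=pickle.load(open('cam0.pkl','rb'))
a=d['scene']['img'][180:260,130:300,::-1]; b=d['side']['img'][290:450,270:440,::-1]
a=cv2.resize(a,None,fx=4,fy=4,interpolation=2); b=cv2.resize(b,None,fx=3.5,fy=3.5,interpolation=2)
cv2.imwrite('pics/ca.png',a);cv2.imwrite('pics/cb.png',b)
E
```

```text
(no output)
```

View pics/ca.png

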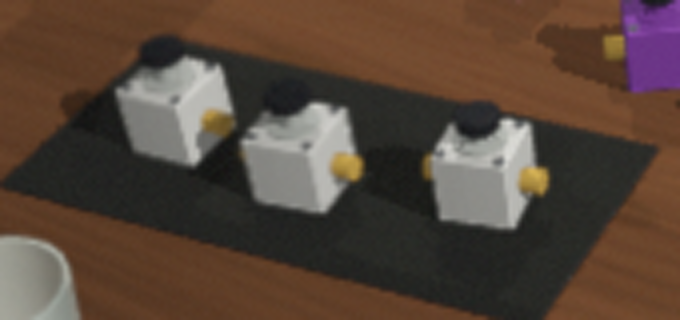

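View pics/cb.png

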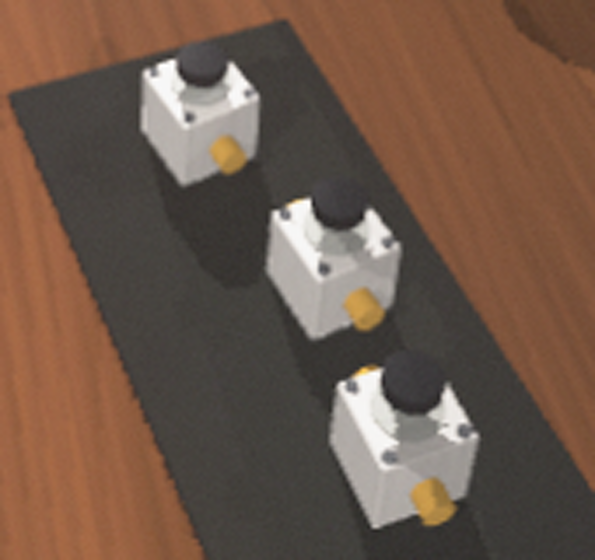

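The crops confirm three silver valves on the mat. Side crop heads are at (204,64), (340,204), (414,380); scene crop heads are at (478,118), (287,97), (163,50). Next I measure heads by two-view triangulation and block tops by rays onto z=0.044.

```bash
cat > h.py <<'E'
import cv2, pickle, numpy as np
def ray(c,uv):
    p=cv2.undistortPoints(np.array([[uv]],float),c['camera_matrix'],c['D'])[0,0]
    return -c['R'].T@c['t'], c['R'].T@np.array([*p,1.])
def plane(c,uv,z):
    o,v=ray(c,uv); return o+v*(z-o[2])/v[2]
def tri(c1,u1,c2,u2):
    o1,v1=ray(c1,u1);o2,v2=ray(c2,u2)
    s=np.linalg.lstsq(np.c_[v1,-v2],o2-o1,rcond=None)[0]
    a,b=o1+s[0]*v1,o2+s[1]*v2
    return (a+b)/2,np.linalg.norm(a-b)
E
python3 - <<'E'
from h import *
np.set_printoptions(precision=4,suppress=True)
d=pickle.load(open('cam0.pkl','rb')); S,D=d['scene'],d['side']
fs=lambda p:((p[0]+.5)/4+129.5,(p[1]+.5)/4+179.5)
fd=lambda p:((p[0]+.5)/3.5+269.5,(p[1]+.5)/3.5+289.5)
H=dict(L=((478,118),(204,64)),M=((287,97),(340,204)),R=((163,50),(414,380)))
T=dict(L=((143,92),(188,128),(258,97)),M=((269,228),(316,283),(398,245)),R=((333,408),(384,472),(476,436)))
# bottom-front corners in scene at z=.044: left, bottom, right of top face (scene crop)
U=dict(L=((435,163),(508,170),(533,123)),M=((244,150),(326,159),(346,103)),R=((117,92),(190,107),(219,66)))
for k in 'LMR':
    print(k,'head',*tri(S,fs(H[k][0]),D,fd(H[k][1])))
    for n,c,f,X in(('side',D,fd,T),('scene',S,fs,U)):
        a,b,e=[plane(c,f(p),.044)[:2] for p in X[k]]
        print(n,'c',(a+e)/2,'edges',np.linalg.norm(a-b)*1e3,np.linalg.norm(e-b)*1e3,'dirs',np.degrees([np.arctan2(*(a-b)[::-1]),np.arctan2(*(e-b)[::-1])]))
# tray inner from side rim
rim=[(236,201),(334,197),(351,240),(243,250)]
P=[plane(D,p,.028) for p in rim]; print('tray side',np.array(P),np.mean(P,0))
P=[plane(S,p,.028) for p in[(372,226),(453,249),(409,330),(318,291)]]; print('tray scene',np.array(P),np.mean(P,0))
for n,z,p in(('cup',.0,(480,360)),('sieve',0,(431,275)),('bottle',0,(288,182))): print(n,plane(D,p,z))
E
```

```text
L head [ 0.5025 -0.0368  0.0583] 5.868256773327329e-05
side c [ 0.5002 -0.0414] edges 29.38714708961952 37.163796802769596 dirs [120.3898  18.3355]
scene c [ 0.5029 -0.0344] edges 37.2494908105303 39.15789993274211 dirs [ -70.0486 -163.1012]
M head [ 0.5372 -0.1291  0.0617] 0.0010176032240606734
side c [ 0.5348 -0.1306] edges 32.59334248197874 40.225921408910104 dirs [109.6938  16.0698]
scene c [ 0.5376 -0.1277] edges 43.787140955599156 47.01240089959087 dirs [ -71.1854 -152.4407]
R head [ 0.5379 -0.2143  0.063 ] 1.6090710436819986e-05
side c [ 0.5346 -0.2186] edges 30.70890564592594 38.572339442708056 dirs [109.3445   9.7989]
scene c [ 0.5379 -0.2161] edges 45.00595595466188 37.373765392495976 dirs [ -79.0301 -160.6421]
tray side [[0.39   0.3558 0.028 ]
 [0.6083 0.3302 0.028 ]
 [0.6009 0.166  0.028 ]
 [0.3881 0.1763 0.028 ]] [0.4968 0.2571 0.028 ]
tray scene [[0.3999 0.1835 0.028 ]
 [0.39   0.344  0.028 ]
 [0.6067 0.3394 0.028 ]
 [0.6031 0.1762 0.028 ]] [0.4999 0.2608 0.028 ]
cup [ 0.7243 -0.1404  0.    ]
sieve [0.7321 0.064  0.    ]
bottle [0.5257 0.4654 0.    ]
```

Emit:
move_arm([
  {"dx":3.2,"dy":-2.6},
  {"dx":3.2,"dy":-2.6},
  {"dx":3.2,"dy":-2.6},
  {"dx":3.2,"dy":-2.6},
  {"dx":3.2,"dy":-2.6},
  {"dx":3.2,"dy":-2.6},
  {"dx":3.2,"dy":-2.6},
  {"dx":3.2,"dy":-2.6},
  {"dx":3.2,"dy":-2.6},
  {"dx":3.2,"dy":-2.6},
  {"dx":3.2,"dy":-2.6},
  {"dx":3.2,"dy":-2.6},
], claw=0)

```text
$.steps[0]: bad value
```

Emit:
move_arm([
  {"spin":-0.145},
  {"spin":-0.145},
  {"spin":-0.145},
  {"spin":-0.145},
  {"spin":-0.145},
  {"spin":-0.145},
  {"spin":-0.145},
  {"spin":-0.145},
  {"spin":-0.145},
  {"spin":-0.145},
  {"spin":-0.145},
  {},
])

```text
$.steps[0]: bad value
```

```bash
python3 - <<'E'
from bench import telemetry, imaging, r
import cv2, pickle
s=telemetry.read_state(); print({k:s[k] for k in('time','ee_pos','eef_rot','ft_force','width','joint_positions')})
d=imaging.camera('wrist'); pickle.dump(d,open('w1.pkl','wb')); cv2.imwrite('pics/w1.png',d['img'][:,:,::-1])
E
```

```text
{'time': 0.1, 'ee_pos': array([ 0.14842133, -0.60700741,  0.40404263]), 'eef_rot': array([ 9.92822034e-01,  1.19599385e-01, -1.04092033e-04, -6.20151420e-04]), 'ft_force': array([-0.20126876, -0.72637784,  0.48474439]), 'width': 0.08706827389191175, 'joint_positions': array([ 1.30841374,  0.33280713, -0.06471863,  1.46084002,  0.02160835,
        1.34989904, -0.08854811])}
```

View pics/w1.png

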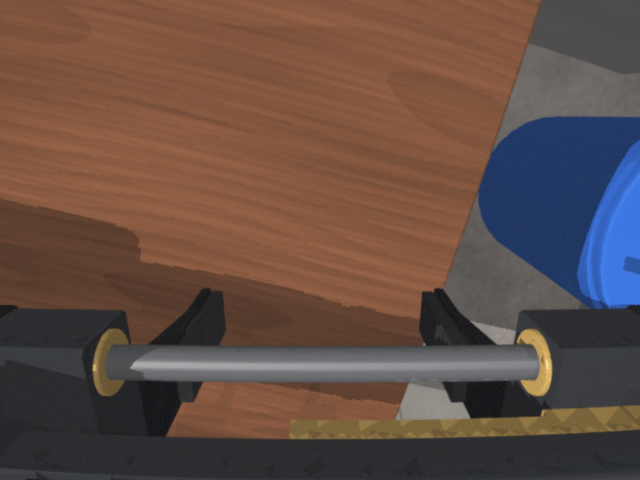

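The arm had not moved: the rows were refused because they need all four keys. The wrist view shows only bench and fingers, at (210,320) and (430,320).

Emit:
move_arm([
  {"dx":3.2,"dy":-2.6,"dz":0,"spin":0},
  {"dx":3.2,"dy":-2.6,"dz":0,"spin":0},
  {"dx":3.2,"dy":-2.6,"dz":0,"spin":0},
  {"dx":3.2,"dy":-2.6,"dz":0,"spin":0},
  {"dx":3.2,"dy":-2.6,"dz":0,"spin":0},
  {"dx":3.2,"dy":-2.6,"dz":0,"spin":0},
  {"dx":3.2,"dy":-2.6,"dz":0,"spin":0},
  {"dx":3.2,"dy":-2.6,"dz":0,"spin":0},
  {"dx":3.2,"dy":-2.6,"dz":0,"spin":0},
  {"dx":3.2,"dy":-2.6,"dz":0,"spin":0},
  {"dx":3.2,"dy":-2.6,"dz":0,"spin":0},
  {"dx":3.2,"dy":-2.6,"dz":0,"spin":0},
], claw=0)

```text
time: 1.35
ee_pos: [0.448, -0.2113, 0.4048]
eef_rot: [0.993, 0.12, -0.0, 0.0]
ft_force: [0.1, -0.7, 0.9]
width: 0.0024
grip_force: 0.0
```

Emit:
move_arm([
  {"dx":0,"dy":0,"dz":0,"spin":-0.145},
  {"dx":0,"dy":0,"dz":0,"spin":-0.145},
  {"dx":0,"dy":0,"dz":0,"spin":-0.145},
  {"dx":0,"dy":0,"dz":0,"spin":-0.145},
  {"dx":0,"dy":0,"dz":0,"spin":-0.145},
  {"dx":0,"dy":0,"dz":0,"spin":-0.145},
  {"dx":0,"dy":0,"dz":0,"spin":-0.145},
  {"dx":0,"dy":0,"dz":0,"spin":-0.145},
  {"dx":0,"dy":0,"dz":0,"spin":-0.145},
  {"dx":0,"dy":0,"dz":0,"spin":-0.145},
  {"dx":0,"dy":0,"dz":0,"spin":-0.145},
  {"dx":0,"dy":0,"dz":0,"spin":0},
])

```text
time: 2.55
ee_pos: [0.4473, -0.2128, 0.4046]
eef_rot: [0.607, 0.795, -0.0, -0.0]
ft_force: [0.4, 0.1, 0.6]
width: 0.0006
grip_force: 0.0
```

```bash
python3 - <<'E'
from bench import telemetry, imaging, r
import cv2, pickle
s=telemetry.read_state(); print({k:s[k] for k in('time','ee_pos','eef_rot','ft_force','width','joint_positions')})
d=imaging.camera('wrist'); pickle.dump(d,open('w1.pkl','wb')); cv2.imwrite('pics/w2.png',d['img'][:,:,::-1])
E
```

```text
{'time': 2.55, 'ee_pos': array([ 0.44725731, -0.21284471,  0.40455296]), 'eef_rot': array([ 6.06960515e-01,  7.94731964e-01, -6.30006473e-05, -1.86263414e-04]), 'ft_force': array([0.37636394, 0.08257669, 0.63362931]), 'width': 0.0006157364335336, 'joint_positions': array([ 0.85906252,  0.07968637, -0.52835943,  1.77109479,  0.04163495,
        1.30225633,  0.5873527 ])}
```

View pics/w2.png

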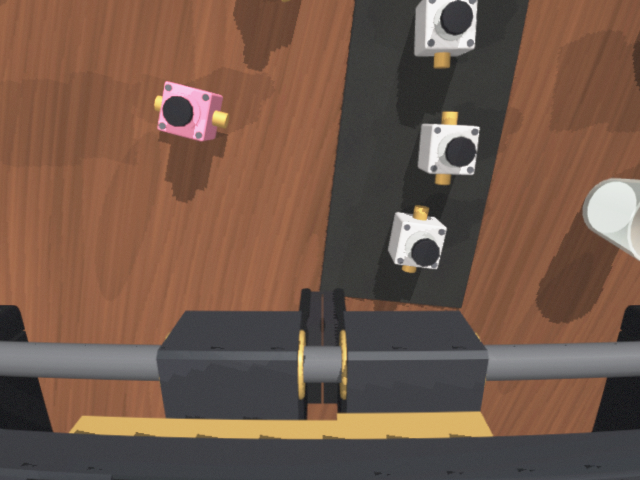

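The wrist view shows all three valves: heads L (457,17), M (460,152), R (425,252). I measure from masks.

```bash
python3 - <<'E'
from h import *
np.set_printoptions(precision=4,suppress=True)
c=pickle.load(open('w1.pkl','rb')); im=c['img'].astype(int)
d=pickle.load(open('cam0.pkl','rb')); S=d['scene']
fs=lambda p:((p[0]+.5)/4+129.5,(p[1]+.5)/4+179.5)
sc=dict(L=(478,118),M=(287,97),R=(163,50))
hsv=cv2.cvtColor(c['img'],cv2.COLOR_RGB2HSV)
white=((hsv[...,1]<40)&(hsv[...,2]>110)).astype(np.uint8)
for k,(u,v) in dict(L=(457,17),M=(460,152),R=(425,252)).items():
    m=np.zeros_like(white); cv2.circle(m,(u,v),48,1,-1)
    h=((im.max(2)<45)&(m>0)).astype(np.uint8)
    h=cv2.morphologyEx(h,cv2.MORPH_OPEN,np.ones((5,5),np.uint8))
    n,l,st,ce=cv2.connectedComponentsWithStats(h)
    i=l[v,u]; uv=ce[i]
    P,g=tri(S,fs(sc[k]),c,uv)
    w=white*m; pts=np.argwhere(w)[:,::-1].astype(float)
    W=np.array([plane(c,p,.044)[:2] for p in cv2.convexHull(pts.astype(np.int32))[:,0]]).astype(np.float32)
    print(k,'area',st[i],uv,'head@.06',plane(c,uv,.060),'tri',P,g,'rect',cv2.minAreaRect(W*1000))
# hand corners
for k,q in dict(M=[(421,123),(478,121),(477,174),(421,173)],R=[(397,211),(445,221),(439,268),(391,258)]).items():
    W=np.array([plane(c,p,.044)[:2] for p in q]); e=np.roll(W,-1,0)-W
    print(k,W.mean(0),np.linalg.norm(e,axis=1)*1e3,np.degrees(np.arctan2(e[:,1],e[:,0])))
E
```

```text
L area [     0      0    640    480 307200] [319.5 239.5] head@.06 [ 0.4493 -0.2288  0.06  ] tri [ 0.4224 -0.1919 -0.03  ] 0.13698043286543157 rect ((499.7047424316406, -43.017372131347656), (47.7337760925293, 39.9323616027832), 16.765357971191406)
M area [     0      0    640    480 307200] [319.5 239.5] head@.06 [ 0.4493 -0.2288  0.06  ] tri [ 0.4486 -0.2455 -0.0328] 0.024093447036145473 rect ((532.7496337890625, -130.06906127929688), (48.8438720703125, 40.75200653076172), 14.14688491821289)
R area [     0      0    640    480 307075] [319.4529 239.5118] head@.06 [ 0.4493 -0.2288  0.06  ] tri [ 0.4696 -0.2641  0.0037] 0.048459172749332695 rect ((533.0758666992188, -212.20358276367188), (47.9371452331543, 47.20915603637695), 7.212526798248291)
M [ 0.5335 -0.129 ] [46.9144 43.3596 47.782  40.6386] [  17.9262  -70.0993 -165.3148  108.917 ]
R [ 0.5342 -0.211 ] [43.3172 43.5798 44.9599 42.8494] [   3.5882  -76.7829 -177.0369  101.1643]
```

```bash
python3 - <<'E'
from h import *
c=pickle.load(open('w1.pkl','rb')); im=c['img'].astype(int)
for k,(u,v) in dict(L=(457,17),M=(460,152),R=(425,252)).items():
    b=im[max(v-22,0):v+22,u-22:u+22].max(2).astype(np.uint8); t,h=cv2.threshold(b,0,1,cv2.THRESH_BINARY_INV+cv2.THRESH_OTSU)
    h=cv2.morphologyEx(h,cv2.MORPH_OPEN,cv2.getStructuringElement(2,(11,11)))
    n,l,st,ce=cv2.connectedComponentsWithStats(h); i=l[v-max(v-22,0),22]
    uv=ce[i]+[u-22,max(v-22,0)]
    print(k,t,st[i],uv,plane(c,uv,.062).round(4))
E
```

```text
L 138.0 [  5   0  33  36 900] [455.91333333  17.63777778] [ 0.5009 -0.0391  0.062 ]
M 138.0 [  7   7  37  37 902] [463.07095344 153.39911308] [ 0.5397 -0.1302  0.062 ]
R 139.0 [  8   8  36  36 946] [428.46511628 256.70084567] [ 0.5419 -0.2186  0.062 ]
```

Emit:
move_arm([
  {"dx":2.56,"dy":1.63,"dz":0,"spin":0},
  {"dx":2.56,"dy":1.63,"dz":0,"spin":0},
  {"dx":2.56,"dy":1.63,"dz":0,"spin":0},
  {"dx":2.56,"dy":1.63,"dz":2.5,"spin":0},
  {"dx":2.56,"dy":1.63,"dz":2.5,"spin":0},
  {"dx":2.56,"dy":1.63,"dz":2.5,"spin":0},
  {"dx":0,"dy":0,"dz":2.5,"spin":0},
  {"dx":0,"dy":0,"dz":2.5,"spin":0},
  {"dx":0,"dy":0,"dz":1.5,"spin":0},
  {"dx":0,"dy":0,"dz":1,"spin":0},
  {"dx":0,"dy":0,"dz":0,"spin":0},
  {"dx":0,"dy":0,"dz":0,"spin":0},
])

```text
time: 3.8
ee_pos: [0.502, -0.0392, 0.2555]
eef_rot: [0.608, 0.794, 0.0, 0.0]
ft_force: [0.2, -0.3, 0.4]
width: 0.0003
grip_force: 0.0
```

Emit:
move_arm([
  {"dx":0,"dy":0,"dz":0.3,"spin":0},
  {"dx":0,"dy":0,"dz":0.3,"spin":0},
  {"dx":0,"dy":0,"dz":0,"spin":0},
  {"dx":0,"dy":0,"dz":0,"spin":0},
])

```text
time: 4.2
ee_pos: [0.5017, -0.0391, 0.2489]
eef_rot: [0.608, 0.794, -0.0, 0.0]
ft_force: [0.1, 0.6, 0.4]
width: 0.0004
grip_force: 0.0
```

Emit:
move_arm([
  {"dx":0,"dy":0,"dz":0.1,"spin":0},
  {"dx":0,"dy":0,"dz":0,"spin":0},
])

```text
time: 4.4
ee_pos: [0.5017, -0.0391, 0.2477]
eef_rot: [0.608, 0.794, -0.0, 0.0]
ft_force: [-0.1, -0.2, -0.3]
width: 0.0007
grip_force: 0.0
```

Emit:
move_arm([
  {"dx":0,"dy":0,"dz":0.1,"spin":0},
  {"dx":0,"dy":0,"dz":0,"spin":0},
])

```text
time: 4.6
ee_pos: [0.5016, -0.039, 0.2466]
eef_rot: [0.608, 0.794, -0.0, -0.0]
ft_force: [-0.8, 0.6, -0.4]
width: 0.0008
grip_force: 0.0
```

Emit:
move_arm([
  {"dx":0,"dy":0,"dz":0.1,"spin":0},
  {"dx":0,"dy":0,"dz":0,"spin":0},
])

```text
time: 4.8
ee_pos: [0.5017, -0.039, 0.2456]
eef_rot: [0.608, 0.794, -0.0, -0.0]
ft_force: [0.1, 1.0, -0.5]
width: 0.0003
grip_force: 0.0
```

Emit:
move_arm([
  {"dx":0,"dy":0,"dz":0.1,"spin":0},
  {"dx":0,"dy":0,"dz":0,"spin":0},
])

```text
time: 5.0
ee_pos: [0.5017, -0.0391, 0.2446]
eef_rot: [0.608, 0.794, -0.0, -0.0]
ft_force: [-0.6, -0.3, 1.8]
width: 0.0003
grip_force: 0.0
```

Emit:
move_arm([
  {"dx":0,"dy":0,"dz":0.1,"spin":0},
  {"dx":0,"dy":0,"dz":0,"spin":0},
])

```text
time: 5.2
ee_pos: [0.5017, -0.0391, 0.2436]
eef_rot: [0.608, 0.794, -0.0, -0.0]
ft_force: [0.3, 0.9, -0.2]
width: 0.0001
grip_force: 0.0
```

Emit:
move_arm([
  {"dx":0,"dy":0,"dz":0.1,"spin":0},
  {"dx":0,"dy":0,"dz":0,"spin":0},
])

```text
time: 5.4
ee_pos: [0.5018, -0.0391, 0.2428]
eef_rot: [0.608, 0.794, 0.0, 0.0]
ft_force: [0.3, -0.6, 2.4]
width: 0.0008
grip_force: 1.1
```

Emit:
move_arm([
  {"dx":0,"dy":0,"dz":0.1,"spin":0},
  {"dx":0,"dy":0,"dz":0,"spin":0},
])

```text
time: 5.6
ee_pos: [0.5018, -0.039, 0.2418]
eef_rot: [0.608, 0.794, 0.0, 0.0]
ft_force: [-0.6, 0.0, 3.7]
width: 0.0001
grip_force: 1.7
```

Emit:
move_arm([
  {"dx":0,"dy":0,"dz":0.05,"spin":0},
  {"dx":0,"dy":0,"dz":0,"spin":0},
])

```text
time: 5.8
ee_pos: [0.5017, -0.0391, 0.2413]
eef_rot: [0.608, 0.794, -0.0, 0.0]
ft_force: [-1.6, 0.2, 3.6]
width: 0.0006
grip_force: 1.7
```

Emit:
move_arm([
  {"dx":0,"dy":0,"dz":0.05,"spin":0},
  {"dx":0,"dy":0,"dz":0,"spin":0},
])

```text
time: 6.0
ee_pos: [0.5017, -0.0391, 0.2407]
eef_rot: [0.608, 0.794, 0.0, 0.0]
ft_force: [-1.4, -0.0, 2.3]
width: 0.0003
grip_force: 1.6
```

Emit:
move_arm([
  {"dx":0,"dy":0,"dz":0.1,"spin":0},
  {"dx":0,"dy":0,"dz":0,"spin":0},
])

```text
time: 6.2
ee_pos: [0.5017, -0.0391, 0.2396]
eef_rot: [0.608, 0.794, -0.0, -0.0]
ft_force: [-1.2, 0.8, 2.9]
width: 0.0005
grip_force: 1.2
```

Emit:
move_arm([
  {"dx":0,"dy":0,"dz":0.1,"spin":0},
  {"dx":0,"dy":0,"dz":0,"spin":0},
])

```text
time: 6.4
ee_pos: [0.5017, -0.0391, 0.2385]
eef_rot: [0.608, 0.794, -0.0, -0.0]
ft_force: [-0.1, -0.5, 1.2]
width: 0.0006
grip_force: 0.8
```

Emit:
move_arm([
  {"dx":0,"dy":0,"dz":0.05,"spin":0},
  {"dx":0,"dy":0,"dz":0,"spin":0},
])

```text
time: 6.6
ee_pos: [0.5017, -0.0391, 0.2381]
eef_rot: [0.608, 0.794, -0.0, -0.0]
ft_force: [0.1, -0.7, 0.9]
width: 0.0005
grip_force: 0.6
```

Emit:
move_arm([
  {"dx":0,"dy":0,"dz":0.05,"spin":0},
  {"dx":0,"dy":0,"dz":0,"spin":0},
])

```text
time: 6.8
ee_pos: [0.5017, -0.0391, 0.2376]
eef_rot: [0.608, 0.794, -0.0, -0.0]
ft_force: [-0.7, 0.0, 1.3]
width: 0.0006
grip_force: 0.4
```

Emit:
move_arm([
  {"dx":0,"dy":0,"dz":0.05,"spin":0},
  {"dx":0,"dy":0,"dz":0,"spin":0},
])

```text
time: 7.0
ee_pos: [0.5017, -0.039, 0.2372]
eef_rot: [0.608, 0.794, -0.0, -0.0]
ft_force: [0.4, -0.7, 0.4]
width: 0.0003
grip_force: 0.3
```

Emit:
move_arm([
  {"dx":0,"dy":0,"dz":0.04,"spin":0},
  {"dx":0,"dy":0,"dz":0,"spin":0},
])

```text
time: 7.2
ee_pos: [0.5018, -0.039, 0.2371]
eef_rot: [0.608, 0.794, -0.0, 0.0]
ft_force: [-0.1, 0.1, 3.5]
width: 0.0003
grip_force: 2.0
```

The left valve clicked and reached its stop gently. Its peak was about 3.7 N, so it is the soft one. Next the middle valve.

Emit:
move_arm([
  {"dx":0,"dy":0,"dz":-1,"spin":0},
  {"dx":0,"dy":0,"dz":-1,"spin":0},
  {"dx":-3.2,"dy":0.33,"dz":0,"spin":0},
  {"dx":-3.2,"dy":0.33,"dz":0,"spin":0},
  {"dx":-3.2,"dy":0.33,"dz":0,"spin":0},
  {"dx":0,"dy":0,"dz":0,"spin":0},
  {"dx":0,"dy":0,"dz":0.5,"spin":0},
  {"dx":0,"dy":0,"dz":0.3,"spin":0},
  {"dx":0,"dy":0,"dz":0,"spin":0},
  {"dx":0,"dy":0,"dz":0,"spin":0},
])

```text
time: 8.2
ee_pos: [0.5362, -0.1283, 0.2489]
eef_rot: [0.607, 0.794, -0.0, -0.0]
ft_force: [-0.2, 0.8, 0.1]
width: 0.0007
grip_force: 0.0
```

Emit:
move_arm([
  {"dx":0,"dy":0,"dz":0.1,"spin":0},
  {"dx":0,"dy":0,"dz":0,"spin":0},
])

```text
time: 8.4
ee_pos: [0.5363, -0.1289, 0.2479]
eef_rot: [0.608, 0.794, -0.0, 0.0]
ft_force: [-0.0, -0.2, -0.3]
width: 0.0003
grip_force: 0.0
```

Emit:
move_arm([
  {"dx":0,"dy":0,"dz":0.1,"spin":0},
  {"dx":0,"dy":0,"dz":0,"spin":0},
])

```text
time: 8.6
ee_pos: [0.5364, -0.1291, 0.247]
eef_rot: [0.608, 0.794, 0.0, 0.0]
ft_force: [-0.4, 0.5, 1.7]
width: 0.0001
grip_force: 1.3
```

Emit:
move_arm([
  {"dx":0,"dy":0,"dz":0.1,"spin":0},
  {"dx":0,"dy":0,"dz":0,"spin":0},
])

```text
time: 8.8
ee_pos: [0.5364, -0.1291, 0.2462]
eef_rot: [0.608, 0.794, 0.0, 0.0]
ft_force: [-2.0, 0.7, 6.1]
width: 0.0003
grip_force: 3.0
```

Emit:
move_arm([
  {"dx":0,"dy":0,"dz":0.04,"spin":0},
  {"dx":0,"dy":0,"dz":0,"spin":0},
])

```text
time: 9.0
ee_pos: [0.5364, -0.1291, 0.2459]
eef_rot: [0.608, 0.794, 0.0, 0.0]
ft_force: [-3.2, 1.0, 7.1]
width: 0.0006
grip_force: 3.1
```

Emit:
move_arm([
  {"dx":0,"dy":0,"dz":0.04,"spin":0},
  {"dx":0,"dy":0,"dz":0,"spin":0},
])

```text
time: 9.2
ee_pos: [0.5364, -0.1291, 0.2455]
eef_rot: [0.608, 0.794, 0.0, 0.0]
ft_force: [-2.5, 0.5, 5.9]
width: 0.0003
grip_force: 3.1
```

Emit:
move_arm([
  {"dx":0,"dy":0,"dz":0.04,"spin":0},
  {"dx":0,"dy":0,"dz":0,"spin":0},
])

```text
time: 9.4
ee_pos: [0.5364, -0.1291, 0.245]
eef_rot: [0.608, 0.794, 0.0, 0.0]
ft_force: [-0.9, 0.4, 6.3]
width: 0.0002
grip_force: 3.0
```

The peak was about 6.6 N and is now falling. Continuing to the click.

Emit:
move_arm([
  {"dx":0,"dy":0,"dz":0.1,"spin":0},
  {"dx":0,"dy":0,"dz":0.1,"spin":0},
  {"dx":0,"dy":0,"dz":0,"spin":0},
])

```text
time: 9.7
ee_pos: [0.5363, -0.1291, 0.2426]
eef_rot: [0.608, 0.794, -0.0, 0.0]
ft_force: [-1.3, 0.5, 3.2]
width: 0.0004
grip_force: 1.5
```

Emit:
move_arm([
  {"dx":0,"dy":0,"dz":0.05,"spin":0},
  {"dx":0,"dy":0,"dz":0,"spin":0},
])

```text
time: 9.9
ee_pos: [0.5363, -0.1291, 0.242]
eef_rot: [0.608, 0.794, -0.0, -0.0]
ft_force: [-0.1, 0.3, 2.2]
width: 0.0004
grip_force: 1.1
```

Emit:
move_arm([
  {"dx":0,"dy":0,"dz":0.05,"spin":0},
  {"dx":0,"dy":0,"dz":0,"spin":0},
])

```text
time: 10.1
ee_pos: [0.5363, -0.1292, 0.2415]
eef_rot: [0.608, 0.794, -0.0, -0.0]
ft_force: [-0.6, 0.3, 0.5]
width: 0.0005
grip_force: 0.8
```

Emit:
move_arm([
  {"dx":0,"dy":0,"dz":0.04,"spin":0},
  {"dx":0,"dy":0,"dz":0,"spin":0},
])

```text
time: 10.3
ee_pos: [0.5363, -0.1292, 0.2412]
eef_rot: [0.608, 0.794, -0.0, -0.0]
ft_force: [-0.2, 1.3, 1.9]
width: 0.0006
grip_force: 0.6
```

Emit:
move_arm([
  {"dx":0,"dy":0,"dz":0.04,"spin":0},
  {"dx":0,"dy":0,"dz":0,"spin":0},
])

```text
time: 10.5
ee_pos: [0.5364, -0.1292, 0.2411]
eef_rot: [0.608, 0.794, -0.0, 0.0]
ft_force: [-1.4, 0.2, 4.8]
width: 0.0004
grip_force: 2.3
```

Emit:
move_arm([
  {"dx":0,"dy":0,"dz":-1,"spin":0},
  {"dx":0,"dy":0,"dz":-1,"spin":0},
  {"dx":-2.77,"dy":-0.73,"dz":0,"spin":0},
  {"dx":-2.77,"dy":-0.73,"dz":0,"spin":0},
  {"dx":-2.77,"dy":-0.73,"dz":0,"spin":0},
  {"dx":0,"dy":0,"dz":0,"spin":0},
  {"dx":0,"dy":0,"dz":0.6,"spin":0},
  {"dx":0,"dy":0,"dz":0.5,"spin":0},
  {"dx":0,"dy":0,"dz":0,"spin":0},
  {"dx":0,"dy":0,"dz":0,"spin":0},
])

```text
time: 11.5
ee_pos: [0.537, -0.2142, 0.2497]
eef_rot: [0.607, 0.794, 0.0, -0.0]
ft_force: [0.5, -0.0, 0.4]
width: 0.0007
grip_force: 0.0
```

Emit:
move_arm([
  {"dx":0,"dy":0,"dz":0.1,"spin":0},
  {"dx":0,"dy":0,"dz":0,"spin":0},
])

```text
time: 11.7
ee_pos: [0.5369, -0.2148, 0.2489]
eef_rot: [0.608, 0.794, 0.0, 0.0]
ft_force: [-0.2, -0.9, -0.8]
width: 0.0004
grip_force: 0.0
```

Emit:
move_arm([
  {"dx":0,"dy":0,"dz":0.1,"spin":0},
  {"dx":0,"dy":0,"dz":0,"spin":0},
])

```text
time: 11.9
ee_pos: [0.5368, -0.2151, 0.2478]
eef_rot: [0.608, 0.794, -0.0, -0.0]
ft_force: [0.1, -0.8, -0.6]
width: 0.0003
grip_force: 0.0
```

Emit:
move_arm([
  {"dx":0,"dy":0,"dz":0.1,"spin":0},
  {"dx":0,"dy":0,"dz":0,"spin":0},
])

```text
time: 12.1
ee_pos: [0.537, -0.2151, 0.2474]
eef_rot: [0.608, 0.794, -0.0, 0.0]
ft_force: [-2.7, 0.1, 6.7]
width: 0.0007
grip_force: 3.3
```

Contact was just under 0.2478 and it is clearly stiffer. Small steps from here.

Emit:
move_arm([
  {"dx":0,"dy":0,"dz":0.05,"spin":0},
  {"dx":0,"dy":0,"dz":0,"spin":0},
])

```text
time: 12.3
ee_pos: [0.5371, -0.2151, 0.2472]
eef_rot: [0.608, 0.794, -0.0, 0.0]
ft_force: [-2.7, 1.3, 8.8]
width: 0.0007
grip_force: 4.3
```

Emit:
move_arm([
  {"dx":0,"dy":0,"dz":0.05,"spin":0},
  {"dx":0,"dy":0,"dz":0,"spin":0},
])

```text
time: 12.5
ee_pos: [0.5371, -0.2151, 0.2468]
eef_rot: [0.608, 0.794, -0.0, 0.0]
ft_force: [-3.5, 1.1, 10.0]
width: 0.0002
grip_force: 5.0
```

Emit:
move_arm([
  {"dx":0,"dy":0,"dz":0.04,"spin":0},
  {"dx":0,"dy":0,"dz":0,"spin":0},
])

```text
time: 12.7
ee_pos: [0.5371, -0.2151, 0.2465]
eef_rot: [0.608, 0.794, -0.0, 0.0]
ft_force: [-3.1, 1.2, 10.9]
width: 0.0005
grip_force: 5.3
```

Emit:
move_arm([
  {"dx":0,"dy":0,"dz":0.05,"spin":0},
  {"dx":0,"dy":0,"dz":0,"spin":0},
])

```text
time: 12.9
ee_pos: [0.5371, -0.2151, 0.246]
eef_rot: [0.608, 0.794, -0.0, 0.0]
ft_force: [-3.4, 0.6, 10.9]
width: 0.0004
grip_force: 5.4
```

Emit:
move_arm([
  {"dx":0,"dy":0,"dz":0.05,"spin":0},
  {"dx":0,"dy":0,"dz":0,"spin":0},
])

```text
time: 13.1
ee_pos: [0.537, -0.2151, 0.2455]
eef_rot: [0.608, 0.794, -0.0, 0.0]
ft_force: [-3.5, 1.5, 9.7]
width: -0.0
grip_force: 5.1
```

Emit:
move_arm([
  {"dx":0,"dy":0,"dz":0.05,"spin":0},
  {"dx":0,"dy":0,"dz":0,"spin":0},
])

```text
time: 13.3
ee_pos: [0.537, -0.2151, 0.2448]
eef_rot: [0.608, 0.794, -0.0, 0.0]
ft_force: [-3.6, 2.6, 8.8]
width: 0.0003
grip_force: 4.5
```

Emit:
move_arm([
  {"dx":0,"dy":0,"dz":0.05,"spin":0},
  {"dx":0,"dy":0,"dz":0,"spin":0},
])

```text
time: 13.5
ee_pos: [0.5369, -0.2151, 0.2441]
eef_rot: [0.608, 0.794, -0.0, 0.0]
ft_force: [-3.4, 1.5, 7.3]
width: 0.0005
grip_force: 3.8
```

Emit:
move_arm([
  {"dx":0,"dy":0,"dz":0.05,"spin":0},
  {"dx":0,"dy":0,"dz":0.05,"spin":0},
  {"dx":0,"dy":0,"dz":0,"spin":0},
])

```text
time: 13.8
ee_pos: [0.5368, -0.2151, 0.2428]
eef_rot: [0.608, 0.794, -0.0, 0.0]
ft_force: [-2.1, 0.5, 5.4]
width: 0.0007
grip_force: 2.2
```

Emit:
move_arm([
  {"dx":0,"dy":0,"dz":0.04,"spin":0},
  {"dx":0,"dy":0,"dz":0,"spin":0},
])

```text
time: 14.0
ee_pos: [0.5368, -0.2151, 0.242]
eef_rot: [0.608, 0.794, -0.0, -0.0]
ft_force: [-1.4, -0.1, 3.1]
width: 0.0009
grip_force: 1.3
```

Emit:
move_arm([
  {"dx":0,"dy":0,"dz":0.04,"spin":0},
  {"dx":0,"dy":0,"dz":0,"spin":0},
])

```text
time: 14.2
ee_pos: [0.5369, -0.2151, 0.2417]
eef_rot: [0.608, 0.794, -0.0, 0.0]
ft_force: [-2.1, 0.8, 4.4]
width: 0.0007
grip_force: 2.1
```

The right valve clicked with a peak of about 11 N, so it is the stiffest. I lift, open, back off and look at its yaw.

Emit:
move_arm([
  {"dx":0,"dy":0,"dz":-1.5,"spin":0},
  {"dx":0,"dy":0,"dz":-3,"spin":0},
  {"dx":0,"dy":0,"dz":-3,"spin":0},
  {"dx":-2.5,"dy":0,"dz":-2,"spin":0},
  {"dx":-2.5,"dy":0,"dz":0,"spin":0},
  {"dx":0,"dy":0,"dz":0,"spin":0},
  {"dx":0,"dy":0,"dz":0,"spin":0},
])

```text
time: 14.9
ee_pos: [0.5498, -0.2635, 0.337]
eef_rot: [0.608, 0.794, 0.0, -0.0]
ft_force: [0.5, 0.7, -0.3]
width: 0.0005
grip_force: 0.0
```

Emit:
move_arm([
  {"dx":0,"dy":0,"dz":0,"spin":0},
  {"dx":0,"dy":0,"dz":0,"spin":0},
  {"dx":0,"dy":0,"dz":0,"spin":0},
  {"dx":0,"dy":0,"dz":0,"spin":0},
  {"dx":0,"dy":0,"dz":0,"spin":0},
], claw=8.7, squeeze=20)

```text
time: 15.4
ee_pos: [0.5499, -0.2631, 0.3367]
eef_rot: [0.608, 0.794, -0.0, 0.0]
ft_force: [-0.1, 0.2, -1.7]
width: 0.0329
grip_force: 0.0
```

```bash
python3 - <<'E'
from bench import telemetry, imaging, r
import cv2, pickle
d=imaging.camera('wrist'); pickle.dump(d,open('w3.pkl','wb'))
cv2.imwrite('pics/w3.png',cv2.resize(d['img'][60:380,160:560,::-1],None,fx=1.8,fy=1.8,interpolation=2))
E
```

```text
(no output)
```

View pics/w3.png

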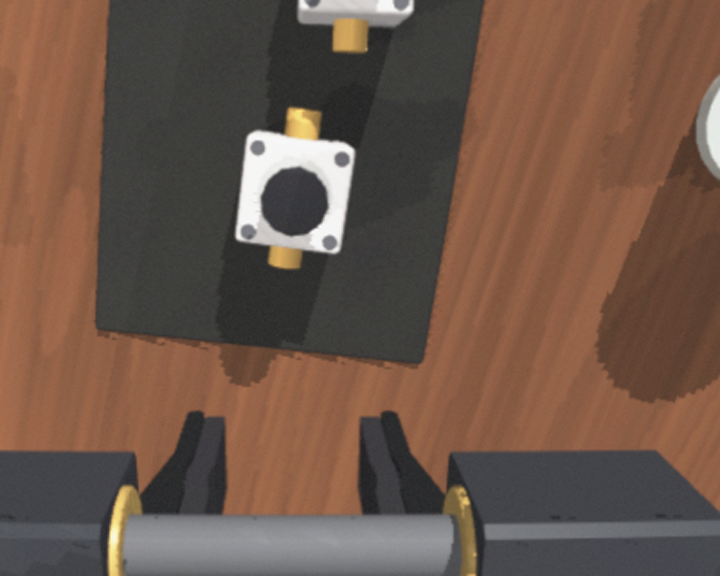

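The right valve's four screws are at crop pixels (258,148), (342,159), (330,243), (248,232), and its head is at (295,201).

```bash
python3 - <<'E'
from h import *
c=pickle.load(open('w3.pkl','rb')); f=lambda p:((p[0]+.5)/1.8+159.5,(p[1]+.5)/1.8+59.5)
W=np.array([plane(c,f(p),.044)[:2] for p in[(258,148),(342,159),(330,243),(248,232)]]); e=np.roll(W,-1,0)-W
print(W.mean(0),np.linalg.norm(e,axis=1)*1e3,np.degrees(np.arctan2(e[:,1],e[:,0])))
print(plane(c,f((295,201)),.065))
E
```

```text
[ 0.53811629 -0.21580559] [30.91555132 31.34611484 31.14065292 31.12552803] [   7.82325716  -82.11957221 -172.58367726   97.4679101 ]
[ 0.53802843 -0.21498933  0.065     ]
```

Emit:
move_arm([
  {"dx":0,"dy":0,"dz":0,"spin":0.13},
  {"dx":1.22,"dy":-0.14,"dz":0,"spin":0},
  {"dx":1.22,"dy":-0.13,"dz":0,"spin":0},
  {"dx":1.22,"dy":-0.14,"dz":0,"spin":0},
  {"dx":1.22,"dy":-0.13,"dz":0,"spin":0},
  {"dx":0,"dy":0,"dz":2,"spin":0},
  {"dx":0,"dy":0,"dz":2,"spin":0},
  {"dx":0,"dy":0,"dz":0,"spin":0},
  {"dx":0,"dy":0,"dz":0,"spin":0},
  {"dx":0,"dy":0,"dz":0,"spin":0},
])

```text
time: 16.45
ee_pos: [0.5384, -0.2155, 0.2979]
eef_rot: [0.658, 0.753, 0.0, 0.001]
ft_force: [0.4, 0.4, 0.0]
width: 0.0869
grip_force: 0.0
```

Emit:
move_arm([
  {"dx":0,"dy":0,"dz":2,"spin":0},
  {"dx":0,"dy":0,"dz":2,"spin":0},
  {"dx":0,"dy":0,"dz":2,"spin":0},
  {"dx":0,"dy":0,"dz":2,"spin":0},
  {"dx":0,"dy":0,"dz":1.5,"spin":0},
  {"dx":0,"dy":0,"dz":1,"spin":0},
  {"dx":0,"dy":0,"dz":0,"spin":0},
  {"dx":0,"dy":0,"dz":0,"spin":0},
])

```text
time: 17.25
ee_pos: [0.5384, -0.2157, 0.1923]
eef_rot: [0.658, 0.753, 0.0, 0.0]
ft_force: [0.1, 0.1, 0.6]
width: 0.0866
grip_force: 0.0
```

Emit:
move_arm([
  {"dx":0,"dy":0,"dz":0,"spin":0},
  {"dx":0,"dy":0,"dz":0,"spin":0},
  {"dx":0,"dy":0,"dz":0,"spin":0},
  {"dx":0,"dy":0,"dz":0,"spin":0},
  {"dx":0,"dy":0,"dz":0,"spin":0},
  {"dx":0,"dy":0,"dz":0,"spin":0},
  {"dx":0,"dy":0,"dz":0,"spin":0},
  {"dx":0,"dy":0,"dz":0,"spin":0},
  {"dx":0,"dy":0,"dz":0,"spin":0},
  {"dx":0,"dy":0,"dz":0,"spin":0},
], claw=3.0, squeeze=25)

```text
time: 18.25
ee_pos: [0.538, -0.2157, 0.1917]
eef_rot: [0.658, 0.753, -0.0, 0.0]
ft_force: [-1.0, 0.9, -0.6]
width: 0.0399
grip_force: 25.0
```

Emit:
move_arm([
  {"dx":0,"dy":0,"dz":-1,"spin":0},
  {"dx":0,"dy":0,"dz":-2,"spin":0},
  {"dx":0,"dy":0,"dz":-2.5,"spin":0},
  {"dx":0,"dy":0,"dz":-2.5,"spin":0},
  {"dx":0,"dy":0,"dz":-2.5,"spin":0},
  {"dx":0,"dy":0,"dz":-2,"spin":0},
  {"dx":0,"dy":0,"dz":0,"spin":0},
])

```text
time: 18.95
ee_pos: [0.5387, -0.2157, 0.3199]
eef_rot: [0.658, 0.753, 0.001, 0.002]
ft_force: [0.8, 0.5, -2.6]
width: 0.0399
grip_force: 25.0
```

Emit:
move_arm([
  {"dx":2,"dy":0.1,"dz":0,"spin":0},
  {"dx":4,"dy":0.21,"dz":0,"spin":0},
  {"dx":4,"dy":0.21,"dz":0,"spin":0},
  {"dx":4,"dy":0.21,"dz":0,"spin":0},
  {"dx":4,"dy":0.21,"dz":0,"spin":0},
  {"dx":4,"dy":0.21,"dz":0,"spin":0},
  {"dx":4,"dy":0.21,"dz":0,"spin":0},
  {"dx":4,"dy":0.21,"dz":0,"spin":0},
  {"dx":4,"dy":0.21,"dz":0,"spin":0},
  {"dx":4,"dy":0.21,"dz":0,"spin":0},
  {"dx":4,"dy":0.21,"dz":0,"spin":0},
  {"dx":2,"dy":0.21,"dz":0,"spin":0},
])

```text
time: 20.15
ee_pos: [0.5015, 0.2272, 0.3158]
eef_rot: [0.657, 0.754, -0.0, -0.001]
ft_force: [0.3, 0.5, -2.4]
width: 0.0399
grip_force: 25.0
```

Emit:
move_arm([
  {"dx":2,"dy":0,"dz":0,"spin":0},
  {"dx":1.5,"dy":0,"dz":0,"spin":0},
  {"dx":0,"dy":0,"dz":0,"spin":0},
  {"dx":0,"dy":0,"dz":0,"spin":0},
])

```text
time: 20.55
ee_pos: [0.4983, 0.2578, 0.3157]
eef_rot: [0.658, 0.753, -0.001, -0.0]
ft_force: [0.3, -0.5, -3.0]
width: 0.0396
grip_force: 25.0
```

Emit:
move_arm([
  {"dx":0,"dy":0,"dz":2.5,"spin":0},
  {"dx":0,"dy":0,"dz":2.5,"spin":0},
  {"dx":0,"dy":0,"dz":2.5,"spin":0},
  {"dx":0,"dy":0,"dz":2,"spin":0},
  {"dx":0,"dy":0,"dz":1.5,"spin":0},
  {"dx":0,"dy":0,"dz":1,"spin":0},
  {"dx":0,"dy":0,"dz":0,"spin":0},
  {"dx":0,"dy":0,"dz":0,"spin":0},
  {"dx":0,"dy":0,"dz":0,"spin":0},
])

```text
time: 21.45
ee_pos: [0.4988, 0.2585, 0.1976]
eef_rot: [0.658, 0.753, 0.001, 0.0]
ft_force: [0.4, -0.3, -3.3]
width: 0.04
grip_force: 25.0
```

Emit:
move_arm([
  {"dx":0,"dy":0,"dz":0.1,"spin":0},
  {"dx":0,"dy":0,"dz":0,"spin":0},
  {"dx":0,"dy":0,"dz":0,"spin":0},
])

```text
time: 21.75
ee_pos: [0.4985, 0.2583, 0.1959]
eef_rot: [0.658, 0.753, 0.0, 0.0]
ft_force: [0.3, -0.4, -3.1]
width: 0.0399
grip_force: 25.0
```

Emit:
move_arm([
  {"dx":0,"dy":0,"dz":0.15,"spin":0},
  {"dx":0,"dy":0,"dz":0.15,"spin":0},
  {"dx":0,"dy":0,"dz":0,"spin":0},
  {"dx":0,"dy":0,"dz":0,"spin":0},
])

```text
time: 22.15
ee_pos: [0.4984, 0.2582, 0.1925]
eef_rot: [0.658, 0.753, -0.0, -0.0]
ft_force: [-0.9, -0.5, -2.8]
width: 0.0397
grip_force: 25.0
```

Emit:
move_arm([
  {"dx":0,"dy":0,"dz":0.05,"spin":0},
  {"dx":0,"dy":0,"dz":0,"spin":0},
  {"dx":0,"dy":0,"dz":0,"spin":0},
])

```text
time: 22.45
ee_pos: [0.4985, 0.2582, 0.1921]
eef_rot: [0.658, 0.753, -0.0, 0.0]
ft_force: [-0.0, -0.5, -2.3]
width: 0.04
grip_force: 25.0
```

Emit:
move_arm([
  {"dx":0,"dy":0,"dz":0.05,"spin":0},
  {"dx":0,"dy":0,"dz":0,"spin":0},
  {"dx":0,"dy":0,"dz":0,"spin":0},
])

```text
time: 22.75
ee_pos: [0.4985, 0.2583, 0.1917]
eef_rot: [0.658, 0.753, 0.0, 0.0]
ft_force: [-0.9, 0.1, -1.3]
width: 0.0394
grip_force: 25.0
```

Touching down. Release, then lift.

Emit:
move_arm([
  {"dx":0,"dy":0,"dz":0.03,"spin":0},
  {"dx":0,"dy":0,"dz":0,"spin":0},
])

```text
time: 22.95
ee_pos: [0.4985, 0.2583, 0.1916]
eef_rot: [0.658, 0.753, -0.0, 0.0]
ft_force: [-1.6, -1.7, 3.8]
width: 0.0396
grip_force: 25.0
```

Emit:
move_arm([
  {"dx":0,"dy":0,"dz":0,"spin":0},
  {"dx":0,"dy":0,"dz":0,"spin":0},
  {"dx":0,"dy":0,"dz":0,"spin":0},
  {"dx":0,"dy":0,"dz":0,"spin":0},
  {"dx":0,"dy":0,"dz":0,"spin":0},
  {"dx":0,"dy":0,"dz":0,"spin":0},
  {"dx":0,"dy":0,"dz":0,"spin":0},
  {"dx":0,"dy":0,"dz":0,"spin":0},
], claw=7.5)

```text
time: 23.75
ee_pos: [0.4985, 0.2582, 0.1913]
eef_rot: [0.658, 0.753, -0.0, 0.0]
ft_force: [-0.4, 0.1, 0.1]
width: 0.0754
grip_force: 0.0
```

Emit:
move_arm([
  {"dx":0,"dy":0,"dz":-1.5,"spin":0},
  {"dx":0,"dy":0,"dz":-2.5,"spin":0},
  {"dx":0,"dy":0,"dz":-2.5,"spin":0},
  {"dx":0,"dy":0,"dz":-2.5,"spin":0},
  {"dx":0,"dy":0,"dz":-2.5,"spin":0},
  {"dx":0,"dy":0,"dz":-2.5,"spin":0},
  {"dx":0,"dy":0,"dz":0,"spin":0},
  {"dx":0,"dy":0,"dz":0,"spin":0},
  {"dx":0,"dy":0,"dz":0,"spin":0},
])

```text
time: 24.65
ee_pos: [0.4982, 0.2581, 0.3309]
eef_rot: [0.658, 0.753, -0.0, -0.0]
ft_force: [0.2, 0.1, -0.1]
width: 0.0753
grip_force: 0.0
```

```bash
python3 - <<'E'
from bench import imaging
import cv2
d=imaging.camera('side'); cv2.imwrite('pics/side9.png',d['img'][:,:,::-1])
E
```

```text
(no output)
```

View pics/side9.png

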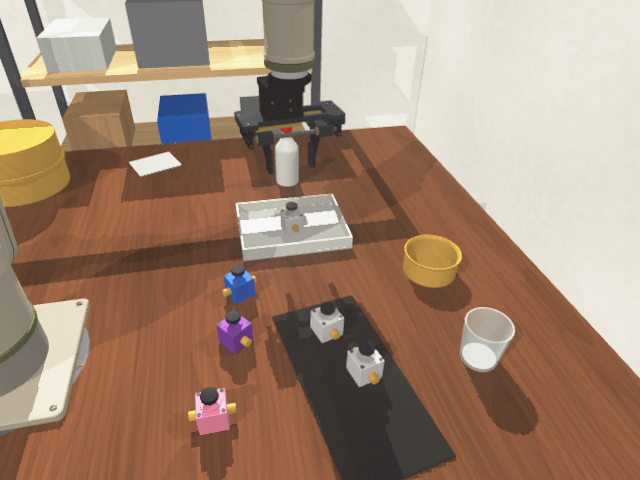

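The valve stands upright in the tray at (292,218). The other two are where they were, at (327,322) and (365,363), and the gripper is clear.

```bash
python3 -c "
from bench import job; print(job.close_job())"
```

```text
the job is handed in; nothing more can be done
None
```

I pressed all three valves from left to right until they clicked, set the stiffest one (right, about 11 N peak) upright in the tray, and handed the job in at about 25 s; no verdict was returned.

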